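# Strip hub caps with a puller and dock the tray

### The job

Hook the brass forked puller under the flange of every cap still on a hub, pull it straight up until it pops off, and stand it upright in the aluminium tray; keep the gripper itself off a cap as long as it sits on its hub. When all the caps are in the tray, slide the tray fully home into its dock so that the spring catch clicks out behind its lug, and leave the puller standing on its rubber mat. Do not disturb the jar, the spanner or the gauge.

Things in the scene. Friction and masses are not known exactly. Their poses are not given: they have to be found in the camera images.
- cap0: press-on aluminium hub cap, 80 g, 42 mm tall: round flange 64 mm across, 6 mm thick, on a hollow eight-sided skirt 40 mm over flats. Origin: centre of the skirt's open bottom, z up; flange underside at z = 36 mm. Starts on seat0; None if that hub is already bare. Sprung balls hold it: about 10 N straight up, giving way in the first few mm; clear of the stub 36 mm up
- cap1: press-on aluminium hub cap, 80 g, 42 mm tall: round flange 64 mm across, 6 mm thick, on a hollow eight-sided skirt 40 mm over flats. Origin: centre of the skirt's open bottom, z up; flange underside at z = 36 mm. Starts on seat1; None if that hub is already bare. Sprung balls hold it: about 10 N straight up, giving way in the first few mm; clear of the stub 36 mm up
- cap2: press-on aluminium hub cap, 80 g, 42 mm tall: round flange 64 mm across, 6 mm thick, on a hollow eight-sided skirt 40 mm over flats. Origin: centre of the skirt's open bottom, z up; flange underside at z = 36 mm. Starts on seat2; None if that hub is already bare. Sprung balls hold it: about 10 N straight up, giving way in the first few mm; clear of the stub 36 mm up
- cap3: press-on aluminium hub cap, 80 g, 42 mm tall: round flange 64 mm across, 6 mm thick, on a hollow eight-sided skirt 40 mm over flats. Origin: centre of the skirt's open bottom, z up; flange underside at z = 36 mm. Starts on seat3; None if that hub is already bare. Sprung balls hold it: about 10 N straight up, giving way in the first few mm; clear of the stub 36 mm up
- seat0 (a point): top of hub 0's shoulder on its upright axis, 75 mm above the bench: origin of a seated cap. A 29 mm thick axle stub stands 34 mm up from it; the hub's widest part is 60 mm
- seat1 (a point): top of hub 1's shoulder on its upright axis, 75 mm above the bench: origin of a seated cap. A 29 mm thick axle stub stands 34 mm up from it; the hub's widest part is 60 mm
- seat2 (a point): top of hub 2's shoulder on its upright axis, 75 mm above the bench: origin of a seated cap. A 29 mm thick axle stub stands 34 mm up from it; the hub's widest part is 60 mm
- seat3 (a point): top of hub 3's shoulder on its upright axis, 75 mm above the bench: origin of a seated cap. A 29 mm thick axle stub stands 34 mm up from it; the hub's widest part is 60 mm
- stand: fixed steel plate 90 x 370 x 15 mm carrying four upright black hubs in a row along its y axis, 90 mm apart (y = -135, -45, 45, 135 mm, hubs 0 to 3). Origin: centre of its underside; its -x side faces the robot
- puller: brass C-shaped cap puller, 104 mm tall, 250 g, heavy at its foot, standing on its fork. Origin: fork underside midway between the tines (a hooked cap's axis goes here), z up. Tines run along +x, open to +x: z 0 to 6 mm, x -26 to 28, 47 mm clear between, 61 mm over both; ends at x 23 to 28 turned up 4 mm so a cap cannot slide off. Crossbar x -34 to -24; spine x -44 to -34, 24 wide, z 0 to 52
- puller_grip (a point): the puller's black handle, 30 (x) x 24 (y) mm, z = 60 to 104 mm, straight over the fork's middle and carried on an arm at z = 52 to 60 mm. This point is at x = y = 0, z = 85 mm in the puller's frame: grip it across y here
- mat: fixed black rubber mat 150 (x) x 140 (y) x 3 mm where the puller stands. Origin: centre of its underside
- tray: loose shallow aluminium tray, 500 g, 168 (x) x 178 (y) mm outside; floor 4 mm thick, walls 4 mm thick and 14 mm high. Origin: centre of its underside, x towards the dock. At its far corners lugs stick out 8 mm sideways (x = 59 to 84 mm, 194 mm over both, z = 2 to 14 mm)
- tray_tab (a point): top centre of the black grip tab on the tray's near wall: x = -104 mm, y = 0, z = 26 mm in the tray's frame. The tab is 14 mm thick in y, 26 mm high, and reaches from x = -84 to -122 mm
- dock: fixed steel dock, open to its -x side; the tray slides in along +x on the bench. Origin: where the tray's origin lies when home, same axes. Stop bar face at x = 85 mm; side rails 25 mm high, inner faces at y = +-99 mm from x = 15 to 85 mm, flaring to about +-117 mm at the mouth, x = -22 mm
- catch (a joint): brass spring catch in the dock's +y rail: 0 sprung out, grows (m) as it is pushed aside, 0.014 at most. The tray's lug pushes its ramp aside by about 6 mm (a few N of push) and it springs back behind the lug in the last 2 mm before the stop
- jar: bystander: white grease jar, 66 mm across, 75 mm high, origin at its underside
- spanner: bystander: steel spanner, 170 mm long, origin at its middle
- gauge: bystander: round black dial gauge lying face up, 68 mm across, 26 mm high, origin under its centre
Mind the look-alikes: they are no part of the job. What is shaped like the puller but blue or orange is not meant. Leave any red look-alike of the cap2 alone.

How it is judged:
By the outcome, as a careful person would: the job done as asked, in the order asked, and still so for the second after the job is handed in, with the robot touching nothing.
Of cap0, cap1, cap2, cap3 only 2 to 3 are there at a start; the rules pass over those that are not, and their reading is None.
At some moment in a run one of puller, tray may be knocked a few centimetres aside while the robot is not near it.
It also fails if it takes over 210 s, if anything falls off the work surface, if the arm or the gripper's body presses on something with over 40 N, if the wrist force passes 120 N, or if a joint passes its speed limit or range.

### The arm

A 6-joint arm with a two-finger parallel gripper is mounted at the origin on the work surface. World frame = base frame: x ahead of the robot, y to its left, z up, the work surface at z = 0. Lengths are in m, angles in rad, forces in N, time in s.
With the tool pointing down it reaches from about 0.15 to 0.775 m from the base axis. Payload 6.1 kg.
Tool frame: the origin (TCP) lies at the very end of the fingers, on their centre line; the grasp point (between the pads) lies 19 mm behind it; x points along the fingers, z is the direction in which the jaws open and shut, and the axes are right-handed (so a half turn about x gives the same grasp; the last joint's range is limited). The gripper opens to 85 mm and grips with 20 to 120 N. Pads are 22 mm wide; open, the fingers measure 114 mm over their backs; the gripper's body (76 mm by 85 mm) begins 54 mm behind the grasp point. The pads swing forward as they close: fully open they stand 13 mm farther back than shut.
Start: joints at [-1.101, 0.126, -0.04, 1.405, 0, 1.571], TCP at [0.238, -0.468, 0.231] pointing down, gripper open.
Joint ranges: [-2.72, 2.72], [-0.95, 1.95], [-1.27, 1.35], [-1.78, 2.02], [-1.46, 1.47], [-3.14, 3.14]. Speed limits (rad/s): [2.39, 2.39, 3.01, 3.14, 3.14, 3.14].

### API

Orientations are given as a rotation vector (axis times angle).
In Python, from plant import robot, imaging gives the robot as it stands.
- The arm moves only by the tool move_arm, never from a script. Its arguments are lists of equal length, an entry for each row: "translation": the shift along the world's x, y, z in m, a list of three; "yaw": the turn about the world's z in rad. In form: {"translation": [[tx, ty, tz], ...], "yaw": [yaw, ...]}. A call has 1 to 8 rows; each row shifts and turns the commanded pose from where the row before left it; what a row does not reach is not made up. A row lasts 1/8 s, in which the tool goes at most 62.5 mm and 10.7 degrees, less where a joint would pass 70% of its speed; a pose out of reach is approached as far as the arm can. A call with a gripper value outside its range is refused whole. "fingers" is the closure, from 0 (fully open) to 1 (shut), set as the call begins (left out, the last holds). The fingers move at their own pace and stop on an object; "force" is the grip in N (left out, the last holds). Time passes only in rows, so rows that do not move let the fingers close. It gives the time, the measured TCP pose, the force and the opening at its end, in the units of the state.
- robot.sense(): the state, without advancing time (a new reading comes with each control period).
- imaging.read_camera(name): name is "scene" or "top" or "wrist"; returns a dict with "frame" (400x640x3 uint8, red, green, blue), "range_z" (400x640 float32, m along the optical axis (not along the pixel's ray), 0 where there is no reading), "intrinsics" (3x3 intrinsics, pixels), "extrinsics" (4x4, takes a point from camera to world coordinates); the wrist camera has in their place "T_tool_cam" (4x4, takes a point from camera to tool coordinates, whose origin is the TCP and whose axes are the tool frame's). Camera axes: x right, y down, z forward; pixel columns grow to the right and rows downward; lengths in m; the calibration is good to about 2 mm. A picture is of the moment at which its call begins: read the wrist's pose just before it.
- robot.finish_job(): hands the job in, once; it reports no verdict.
The state is a dict: "time_s": time; "joints": joint angles; "joint_velocities": joint speeds; "joint_torque": joint torques, N m; "tcp_pos": TCP position; "ee_rot": TCP orientation; "wrist_force": force on the tool from outside, world axes, zero at the start; "moment": the same for the moment, N m; "width": opening from 0.0 (shut) to 1.0 (fully open).
Only numpy, scipy, OpenCV 4.12 (cv2) and the standard library are available. Lean on these libraries where they do the work, as an engineer would, in place of code of your own. Each camera call takes 0.05 s, during which the arm holds its last target. There are 200 camera calls.

## Working session

There is one attempt and no reset: what is moved stays moved. The work goes in short steps, Python scripts to look and compute and a tool call to move; the robot and the scene stay as the last step left them, time stands still between calls to the robot, and variables do not carry over. Pictures are saved under pics/ and viewed, about 12 in all and at most 16, crops included, and the job is handed in when it is done.

Besides the shell and the picture viewer there is one more tool, called after "Call:" as name([rows], argument=value, ...), one row to a line, values as JSON. move_arm: Moves the arm, as the interface text tells. Its arguments: {"type":"object","properties":{"translation":{"type":"array"},"yaw":{"type":"array"},"fingers":{"type":"number"},"force":{"type":"number"}},"required":["translation","yaw"]}

```bash
mkdir -p pics; ls
cat > h.py <<'E'
import numpy as np, cv2
from plant import robot, imaging
def cam(n):
    s=robot.sense(); d=imaging.read_camera(n)
    if 'extrinsics' in d: T=np.array(d['extrinsics'])
    else:
        W=np.eye(4); W[:3,:3]=cv2.Rodrigues(np.array(s['ee_rot'],float))[0]; W[:3,3]=s['tcp_pos']; T=W@np.array(d['T_tool_cam'])
    return d['frame'],np.array(d['range_z']),np.array(d['intrinsics']),T
def pts(z,K,T):
    v,u=np.mgrid[:z.shape[0],:z.shape[1]]
    P=np.stack([(u-K[0,2])/K[0,0]*z,(v-K[1,2])/K[1,1]*z,z],-1)
    P=P@T[:3,:3].T+T[:3,3]; P[z==0]=np.nan; return P
def ray(u,v,h,K,T):
    d=T[:3,:3]@np.array([(u-K[0,2])/K[0,0],(v-K[1,2])/K[1,1],1]); return T[:3,3]+d*(h-T[2,3])/d[2]
def save(n,f): cv2.imwrite('pics/'+n+'.png',f[:,:,::-1])
E
python3 - <<'E'
from h import *
print(robot.sense())
for n in ('scene','top'):
    f,z,K,T=cam(n); save(n+'0',f); np.savez(n+'0',f=f,z=z,K=K,T=T); print(n,T.round(3).tolist(),K.tolist())
E
```

```text
pics
{'time_s': 0.0, 'joints': array([-1.10096775e+00,  1.26415815e-01, -4.05998404e-02,  1.40537995e+00,
       -2.88428436e-05,  1.57078831e+00]), 'joint_velocities': array([ 0.00019696,  0.00036172,  0.00056934, -0.00130187, -0.00050328,
        0.00120146]), 'joint_torque': array([ 9.86037267e-04, -4.35915935e+01,  3.52922308e+01,  1.74072327e-02,
        1.37390716e-04, -3.29950467e-06]), 'tcp_pos': array([ 0.23749973, -0.46776793,  0.23051341]), 'ee_rot': array([ 0.85738608,  1.39697259, -0.85605618]), 'wrist_force': array([-0.41256036, -0.14803878,  0.11361254]), 'moment': array([-0.03379669,  0.0212313 , -0.04180536]), 'width': 0.9994616029439949}
scene [[-0.524, 0.693, -0.494, 1.026], [0.851, 0.435, -0.293, 0.352], [0.012, -0.575, -0.818, 1.019], [0.0, 0.0, 0.0, 1.0]] [[415.591708354601, 0.0, 319.5313431260212], [0.0, 415.591708354601, 202.1682333332408], [0.0, 0.0, 1.0]]
top [[0.008, -0.997, 0.074, 0.414], [-1.0, -0.008, 0.003, 0.001], [-0.003, -0.074, -0.997, 1.252], [0.0, 0.0, 0.0, 1.0]] [[445.72228696347906, 0.0, 315.76604852315086], [0.0, 445.72228696347906, 199.48774877626374], [0.0, 0.0, 1.0]]
```

View pics/top0.png

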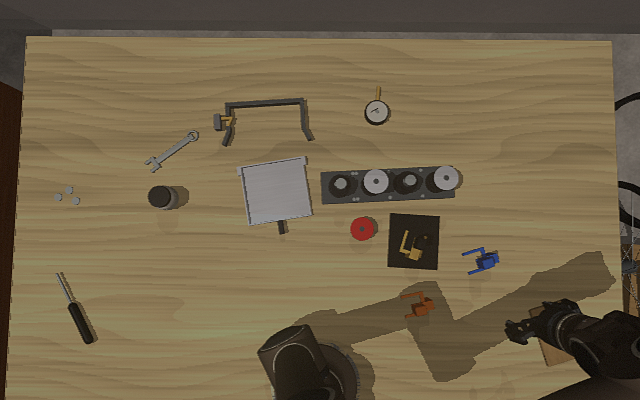

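View pics/scene0.png

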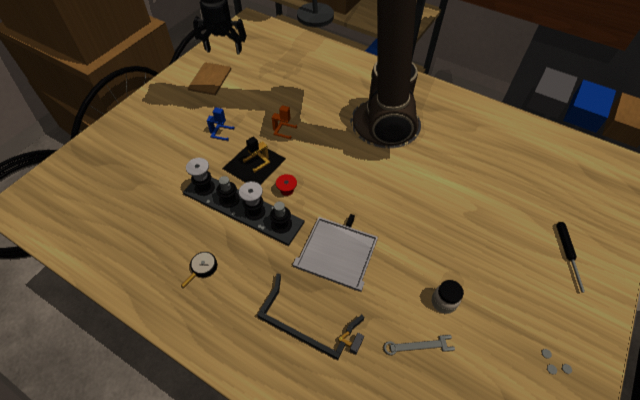

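Top view: caps on the hubs at (446,178) and (376,181), bare stubs at (341,184) and (408,181). The brass puller is on the mat at (412,247); the blue (482,258) and orange (418,305) ones are decoys, as is the red cap (362,228). The tray is at (277,192), dock at (268,120), jar (163,197), spanner (172,150) and gauge (376,112).

Run:
```python
from h import *
d=np.load('top0.npz'); f,z,K,T=[d[k] for k in 'fzKT']; P=pts(z,K,T)
def box(u0,u1,v0,v1):
    m=np.zeros(z.shape,bool); m[v0:v1,u0:u1]=1; return m
def circ(n,m,lo,hi):
    m=m&(P[...,2]>lo)&(P[...,2]<hi); c,r=cv2.minEnclosingCircle(P[m][:,:2].astype(np.float32)); print(n,np.round(c,4),round(r,4),m.sum(),np.nanmedian(P[m][:,2]).round(4))
circ('cap0',box(425,470,155,200),.105,.13)
circ('cap2',box(358,395,160,200),.105,.13)
circ('stub1',box(395,425,165,195),.1,.125); circ('stub3',box(325,356,168,200),.1,.125)
def rect(n,m,lo,hi):
    m=m&(P[...,2]>lo)&(P[...,2]<hi); c,s,a=cv2.minAreaRect((P[m][:,:2]*1000).astype(np.float32)); print(n,np.round(c),np.round(s),a,m.sum(),P[m][:,2].mean().round(4))
rect('stand',box(315,465,155,210),.008,.022)
rect('tray',box(230,320,150,232),.008,.02); rect('trayall',box(230,320,150,220),.002,.02)
rect('tab',box(270,295,218,240),.018,.035)
rect('dockrails',box(205,325,90,150),.015,.035)
for n,b in (('dock',box(205,325,90,150)),):
    pass
hsv=cv2.cvtColor(f,cv2.COLOR_RGB2HSV)
mm=box(386,441,212,272)
br=mm&(hsv[...,1]>110)&(hsv[...,2]>90)
for lo,hi in ((-.01,.02),(.02,.045),(.045,.08),(.08,.13)):
    m=mm&(P[...,2]>lo)&(P[...,2]<hi); print(lo,hi,m.sum(),(m&br).sum())
rect('brass low',br,-.01,.02); rect('arm',br,.035,.07); rect('handle',mm,.08,.13); rect('mat',mm,.0,.006)
i=cv2.resize(np.hstack([f[205:275,380:450],f[85:155,200:330][:, :]]),None,fx=4,fy=4,interpolation=cv2.INTER_CUBIC); save('crop1',i)
```

```text
cap0 [ 0.5566 -0.3273] 0.0321 484 0.1164
cap2 [ 0.5467 -0.1479] 0.0319 478 0.1167
stub1 [ 0.5514 -0.238 ] 0.0145 101 0.1086
stub3 [ 0.5407 -0.0582] 0.0157 99 0.1085
stand [ 549. -201.] [ 91. 387.] 3.272305965423584 2471 0.015
tray [520. 118.] [189. 194.] 9.910650253295898 608 0.0123
trayall [548. 122.] [196. 252.] 0.44008442759513855 3492 0.0056
tab [433. 101.] [22. 44.] 80.45148468017578 75 0.0258
dockrails [724. 159.] [122. 268.] 4.133488655090332 863 0.024
-0.01 0.02 3013 107
0.02 0.045 8 0
0.045 0.08 135 102
0.08 0.13 128 0
brass low [ 384. -265.] [61. 61.] 73.15422821044922 107 0.0088
arm [ 367. -259.] [23. 43.] 74.52643585205078 102 0.0625
handle [ 388. -265.] [25. 30.] 70.00860595703125 128 0.104
mat [ 391. -268.] [165. 153.] 0.0852367952466011 2009 0.0027
```

View pics/crop1.png

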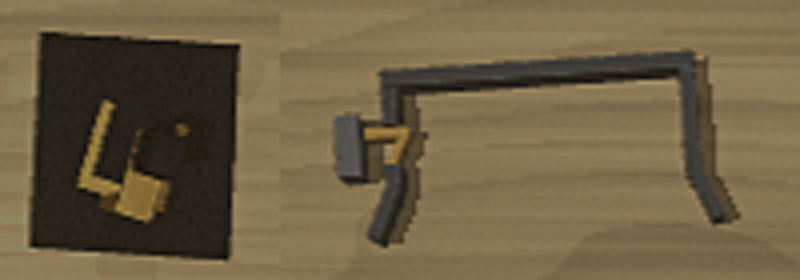

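Among the puller look-alikes, only the brass one at (412,247) on the mat fits; the blue and orange ones are on bare wood. In the crop its tines open up and to the right, which puts it at about (0.387, -0.2655) with yaw about -16.5°. Its fork and handle sizes match the spec. The caps are cap0 and cap2.

Run:
```python
from h import *
s=robot.sense(); print(cv2.Rodrigues(s['ee_rot'])[0].round(3))
R=cv2.Rodrigues(s['ee_rot'])[0]; print('jaw deg',np.degrees(np.arctan2(R[1,2],R[0,2])), imaging.read_camera('wrist')['T_tool_cam'])
```

```text
[[-0.001  0.892  0.453]
 [ 0.001  0.453 -0.892]
 [-1.    -0.    -0.001]]
jaw deg -63.079978167806466 [[-1.51414056e-03 -2.75968614e-01  9.61165455e-01 -1.42953330e-01]
 [-3.81880820e-04 -9.61166327e-01 -2.75969466e-01  7.02992040e-02]
 [ 9.99998781e-01 -7.84907213e-04  1.34995380e-03 -5.96606386e-05]
 [ 0.00000000e+00  0.00000000e+00  0.00000000e+00  1.00000000e+00]]
```

Call:
move_arm([
  [0.02, 0.03, 0.01],
  [0.02, 0.03, 0],
  [0.02, 0.02, 0],
], yaw=[0.17, 0.17, 0.17])

```text
time_s: 0.52
tcp_pos: [0.298, -0.387, 0.2413]
ee_rot: [0.459, 1.522, -0.458]
wrist_force: [0.8, -0.6, -0.2]
width: 1.003
```

```bash
cat >> h.py <<'E'
def st():
    s=robot.sense(); R=cv2.Rodrigues(s['ee_rot'])[0]
    print('t %.2f'%s['time_s'],'tcp',s['tcp_pos'].round(4),'jaw %.2f'%np.degrees(np.arctan2(R[1,2],R[0,2])),'down',R[:,0].round(3),'j',s['joints'].round(2),'F',s['wrist_force'].round(1),'w %.3f'%s['width'])
E
python3 -c "
from h import *
st()"
```

```text
t 0.53 tcp [ 0.298  -0.387   0.2413] jaw -33.54 down [-0.  0. -1.] j [-0.91  0.06 -0.09  1.42  0.    1.24] F [ 0.8 -0.6 -0.2] w 1.003
```

Call:
move_arm([
  [0.02, 0.02, 0],
  [0.02, 0.02, 0],
  [0.02, 0.02, 0],
  [0.02, 0.02, 0],
  [0.009, 0.02, 0],
  [0, 0.0215, 0],
  [0, 0, 0],
  [0, 0, 0],
], yaw=[0.18, 0.18, 0.18, 0.18, 0.18, 0.18, 0.18, 0.18])

```text
time_s: 1.52
tcp_pos: [0.3866, -0.2661, 0.2411]
ee_rot: [-0.668, 1.466, 0.669]
wrist_force: [0.5, -0.2, -0.0]
width: 1.003
```

Call:
move_arm([
  [0, 0, -0.02],
  [0, 0, -0.02],
  [0, 0, -0.02],
  [0, 0, 0],
], yaw=[0.18, 0.18, 0.068, 0])

```text
time_s: 2.02
tcp_pos: [0.3857, -0.2659, 0.1798]
ee_rot: [-0.987, 1.335, 0.992]
wrist_force: [-0.2, -0.1, -0.0]
width: 0.998
```

Run:
```python
from h import *
st()
f,z,K,T=cam('wrist'); save('w1',f); P=pts(z,K,T)
hsv=cv2.cvtColor(f,cv2.COLOR_RGB2HSV)
for n,lo,hi,br in (('handle',.098,.115,0),('fork',.004,.014,1),('arm',.055,.068,1)):
    m=(P[...,2]>lo)&(P[...,2]<hi)&(np.hypot(P[...,0]-.387,P[...,1]+.2655)<.07)
    if br: m&=(hsv[...,1]>100)&(hsv[...,2]>60)
    c,s,a=cv2.minAreaRect((P[m][:,:2]*1000).astype(np.float32)); print(n,np.round(c,1),np.round(s),round(a,1),m.sum(),P[m][:,2].mean().round(4))
```

```text
t 2.02 tcp [ 0.3857 -0.2659  0.1798] jaw 73.12 down [-0.003  0.002 -1.   ] j [-0.6   0.03 -0.26  1.29  0.   -0.31] F [-0.2 -0.1 -0. ] w 0.998
handle [ 389.7 -268. ] [24. 30.] 72.6 1499 0.1066
fork [ 384.7 -266.5] [62. 76.] 73.1 1300 0.0094
arm [ 363.9 -260.3] [24. 33.] 72.3 1248 0.0633
```

View pics/w1.png

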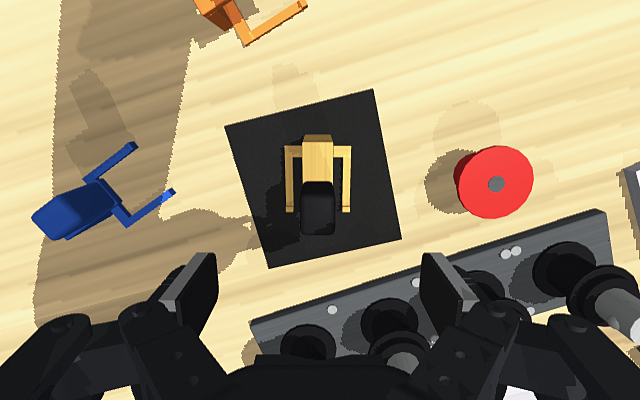

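Picture w1: the brass puller is at (318,180) with its handle at (318,210), centred between the fingers. The decoys are well clear.

Call:
move_arm([
  [0.004, -0.002, -0.02],
  [0, 0, -0.03],
  [0, 0, -0.03],
  [0, 0, -0.03],
  [0, 0, -0.001],
  [0, 0, 0],
], yaw=[0, 0, 0, 0, 0, 0])

```text
time_s: 2.82
tcp_pos: [0.3914, -0.2691, 0.0718]
ee_rot: [-0.991, 1.334, 0.988]
wrist_force: [1.1, -0.2, 0.8]
width: 0.997
```

Call:
move_arm([
  [0, 0, 0],
  [0, 0, 0],
  [0, 0, 0],
  [0, 0, 0],
  [0, 0, 0],
  [0, 0, 0],
], yaw=[0, 0, 0, 0, 0, 0], fingers=1, force=80)

```text
time_s: 3.58
tcp_pos: [0.3911, -0.2686, 0.0708]
ee_rot: [-0.991, 1.333, 0.989]
wrist_force: [0.8, 1.7, 5.0]
width: 0.274
```

Run:
```python
from h import *
st()
f,z,K,T=cam('wrist'); save('w2',f)
```

```text
t 3.58 tcp [ 0.3911 -0.2686  0.0708] jaw 73.17 down [ 0.001 -0.    -1.   ] j [-0.6   0.08 -0.45  1.04  0.   -0.31] F [0.8 1.7 5. ] w 0.274
```

Call:
move_arm([
  [0, 0, 0.02],
  [0, 0, 0.03],
  [0, 0, 0.03],
  [0.02, -0.02, 0.01],
  [0.02, -0.02, 0],
  [0.02, -0.02, 0],
  [0.016, -0.003, 0],
  [0, 0, 0],
], yaw=[0, 0, 0, 0.12, 0.12, 0.113, 0, 0])

```text
time_s: 4.62
tcp_pos: [0.467, -0.3312, 0.1592]
ee_rot: [-1.25, 1.181, 1.254]
wrist_force: [-0.1, 0.7, -2.9]
width: 0.27
```

Run:
```python
from h import *
st()
f,z,K,T=cam('wrist'); save('w3',f); P=pts(z,K,T); s=robot.sense()
R=cv2.Rodrigues(s['ee_rot'])[0]; a=np.arctan2(R[1,2],R[0,2])-np.pi/2; c=s['tcp_pos']
ex=np.array([np.cos(a),np.sin(a),0]); ey=np.array([-np.sin(a),np.cos(a),0])
L=np.stack([(P-c)@ex,(P-c)@ey,P[...,2]-c[2]],-1)
hsv=cv2.cvtColor(f,cv2.COLOR_RGB2HSV); br=(hsv[...,0]>15)&(hsv[...,0]<32)&(hsv[...,1]>100)&(hsv[...,2]>50)
m=br&(L[...,2]<-.05)&(L[...,2]>-.075)&(abs(L[...,1])<.05)&(abs(L[...,0])<.06)
q=L[m]; print('fork local x',np.percentile(q[:,0],[0,1,50,99,100]).round(4),'y',np.percentile(q[:,1],[0,1,99,100]).round(4),'z',np.percentile(q[:,2],[1,50,99]).round(4),m.sum())
cc,ss,aa=cv2.minAreaRect((q[:,:2]*1000).astype(np.float32)); print(cc,ss,aa)
top=(P[...,2]>.105)&(P[...,2]<.125)&(np.hypot(P[...,0]-.5566,P[...,1]+.3273)<.05)
if top.sum()>20:
    cc,r=cv2.minEnclosingCircle(P[top][:,:2].astype(np.float32)); print('cap0',cc,r,top.sum())
```

```text
t 4.62 tcp [ 0.467  -0.3312  0.1592] jaw 93.34 down [-0.002  0.001 -1.   ] j [-0.62  0.23 -0.08  1.27  0.   -0.68] F [-0.1  0.7 -2.9] w 0.270
fork local x [-0.0443 -0.0442 -0.0161  0.0223  0.0235] y [-0.0308 -0.0306  0.0301  0.0304] z [-0.0668 -0.0616 -0.0518] 2602
(-10.448041915893555, -0.1983356475830078) (61.1897087097168, 67.65641784667969) 89.84217834472656
cap0 (0.5494129657745361, -0.3267194926738739) 0.025786882266402245 1893
```

View pics/w3.png

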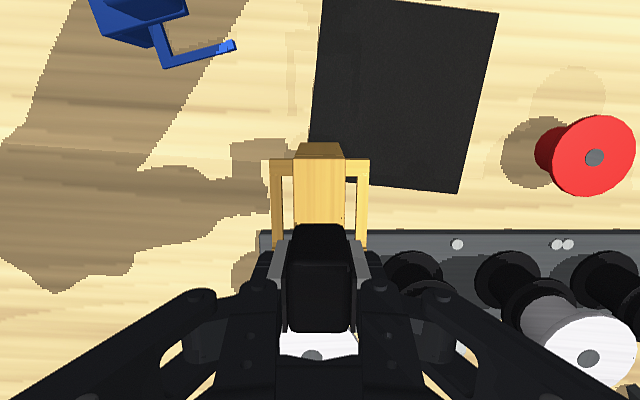

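Picture w3: the puller is held square, with its fork at (320,200), cap0 directly ahead at (315,345) and cap2 at (590,355).

Run:
```python
from h import *
from scipy.optimize import least_squares
f,z,K,T=cam('wrist'); P=pts(z,K,T)
for n,c0 in (('cap0',(.5566,-.3273)),('cap2',(.5467,-.1479))):
    m=(P[...,2]>.110)&(P[...,2]<.122)&(np.hypot(P[...,0]-c0[0],P[...,1]-c0[1])<.045)
    # near-side rim pixels: image up = -x; pixel above is not cap and is farther (background)
    E=m[1:-1]&~m[:-2]&(P[:-2,:,2]<.1); q=P[1:-1][E][:,:2]
    r=least_squares(lambda p:np.hypot(*(q-p).T)-.032,c0,loss='soft_l1',f_scale=.001); print(n,r.x.round(4),len(q),np.abs(r.fun).mean().round(4), q.min(0).round(3),q.max(0).round(3), np.nanmedian(P[m][:,2]).round(4))
```

```text
cap0 [ 0.5595 -0.3308] 7 0.0001 [ 0.538 -0.307] [ 0.547 -0.301] 0.1176
cap2 [ 0.5497 -0.1509] 73 0.0004 [ 0.517 -0.182] [ 0.542 -0.123] 0.1174
```

Call:
move_arm([
  [0, -0.0046, 0],
  [0, 0, 0],
  [0.03, 0.0017, 0],
  [0.02, 0.0012, 0],
  [0.015, 0.0009, 0],
  [0.012, 0.0007, 0],
  [0.01, 0.0006, 0],
  [0, 0, 0],
], yaw=[0, 0, 0, 0, 0, 0, 0, 0])

```text
time_s: 5.72
tcp_pos: [0.554, -0.331, 0.1601]
ee_rot: [-1.253, 1.181, 1.253]
wrist_force: [0.1, -0.3, -2.7]
width: 0.271
```

Call:
move_arm([
  [0.004, 0.0002, 0],
  [0.0028, 0.0001, 0],
  [0, 0, 0],
  [0, 0, 0],
], yaw=[0, 0, 0, 0])

```text
time_s: 6.22
tcp_pos: [0.5603, -0.3308, 0.1604]
ee_rot: [-1.253, 1.181, 1.253]
wrist_force: [0.5, 0.3, -2.9]
width: 0.275
```

Run:
```python
from h import *
st()
f,z,K,T=cam('scene'); p=np.array([.56,-.33,.11]); q=T[:3,:3].T@(p-T[:3,3]); u,v=(K@q/q[2])[:2].astype(int); print(u,v)
save('s1',cv2.resize(f[v-60:v+40,u-60:u+60],None,fx=5,fy=5,interpolation=cv2.INTER_CUBIC))
```

```text
t 6.22 tcp [ 0.5603 -0.3308  0.1604] jaw 93.39 down [-0. -0. -1.] j [-0.53  0.37  0.12  1.32 -0.   -0.59] F [ 0.5  0.3 -2.9] w 0.275
196 167
```

View pics/s1.png

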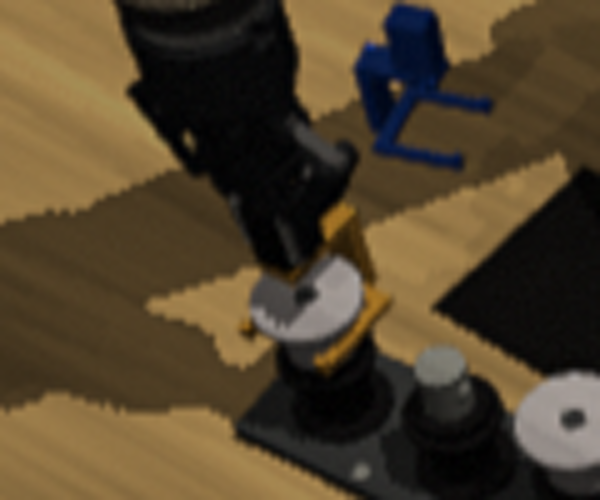

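The s1 crop shows both tines under the flange and tips out past the far side; forces are near zero. Pulling straight up.

Call:
move_arm([
  [0, 0, 0.008],
  [0, 0, 0.004],
  [0, 0, 0.003],
  [0, 0, 0.003],
  [0, 0, 0.004],
  [0, 0, 0.005],
  [0, 0, 0.008],
  [0, 0, 0.01],
], yaw=[0, 0, 0, 0, 0, 0, 0, 0])

```text
time_s: 7.28
tcp_pos: [0.5608, -0.3309, 0.2071]
ee_rot: [-1.254, 1.18, 1.251]
wrist_force: [1.1, 0.6, -3.9]
width: 0.267
```

Call:
move_arm([
  [0, 0, 0.012],
  [0, 0, 0.015],
  [0, 0, 0.015],
  [0, 0, 0.015],
  [0, 0, 0.015],
  [0, 0, 0.01],
  [0, 0, 0],
], yaw=[0, 0, 0, 0, 0, 0, 0])

```text
time_s: 8.15
tcp_pos: [0.5608, -0.331, 0.2884]
ee_rot: [-1.254, 1.18, 1.251]
wrist_force: [0.1, -0.7, -3.0]
width: 0.266
```

Run:
```python
from h import *
from scipy.optimize import least_squares
st()
f,z,K,T=cam('wrist'); save('w4',f); P=pts(z,K,T)
f,z,K,T=cam('top'); save('t4',f); np.savez('t4',f=f,z=z,K=K,T=T)
f,z,K,T=cam('scene'); p=np.array([.56,-.33,.22]); q=T[:3,:3].T@(p-T[:3,3]); u,v=(K@q/q[2])[:2].astype(int); print(u,v)
a=cv2.resize(f[max(v-50,0):v+70,max(u-60,0):u+60],None,fx=3.3,fy=3.3,interpolation=cv2.INTER_CUBIC); b=cv2.resize(cv2.imread('pics/w4.png')[:,:,::-1],None,fx=.6,fy=.6)
h=max(a.shape[0],b.shape[0]); o=np.zeros((h,a.shape[1]+b.shape[1],3),np.uint8); o[:a.shape[0],:a.shape[1]]=a; o[:b.shape[0],a.shape[1]:]=b; save('c4',o)
```

```text
t 8.15 tcp [ 0.5608 -0.331   0.2884] jaw 93.39 down [ 0.002 -0.001 -1.   ] j [-0.53  0.39  0.43  1.61  0.   -0.59] F [ 0.1 -0.7 -3. ] w 0.266
186 140
```

View pics/c4.png

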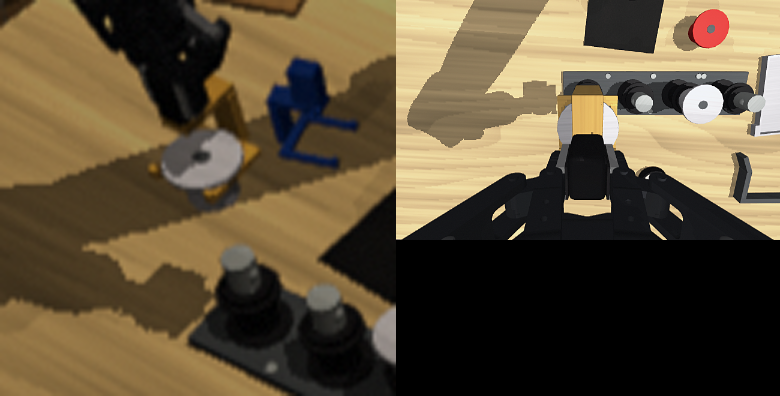

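Cap0 popped off and rides level in the fork at (205,155) in the scene crop; hub 0 is bare. Next I measure the tray.

```bash
cat >> h.py <<'E'
def tray(f,z,K,T,u0=225,u1=325,v0=145,v1=240):
    P=pts(z,K,T); hsv=cv2.cvtColor(f,cv2.COLOR_RGB2HSV)
    m=((hsv[...,1]<50)&(hsv[...,2]>110)&(P[...,2]<.02)).astype(np.uint8); k=np.zeros_like(m); k[v0:v1,u0:u1]=1
    c=max(cv2.findContours(m*k,0,1)[0],key=cv2.contourArea); fill=np.zeros_like(m); cv2.drawContours(fill,[c],-1,1,-1)
    fill=cv2.morphologyEx(fill,cv2.MORPH_OPEN,np.ones((9,9)))
    c=max(cv2.findContours(fill,0,1)[0],key=cv2.contourArea)[:,0]
    q=np.array([ray(u,v,.010,K,T)[:2] for u,v in c])
    cc,s,a=cv2.minAreaRect((q*1000).astype(np.float32)); return cc,s,a
E
python3 - <<'E'
from h import *
for n in ('top0','t4'):
    d=np.load(n+'.npz'); A=[d[k] for k in 'fzKT']; print(tray(*A))
f,z,K,T=A; P=pts(z,K,T)
# dock
m=np.zeros(z.shape,bool); m[90:150,205:325]=1; m&=(P[...,2]>.018)&(P[...,2]<.032)
q=P[m]; print('dock pts',m.sum())
bar=q[(q[:,0]>.735)]; cc,s,a=cv2.minAreaRect((bar[:,:2]*1000).astype(np.float32)); print('bar',cc,s,a)
save('dk',cv2.resize(f[85:240,200:330],None,fx=4.5,fy=3.8))
E
```

```text
((530.0160522460938, 119.30335235595703), (168.4439239501953, 179.1925048828125), 9.845555305480957)
((530.1176147460938, 118.52427673339844), (168.763671875, 180.9752655029297), 9.6986665725708)
dock pts 816
bar (762.8663940429688, 166.80126953125) (54.99734115600586, 254.67420959472656) 0.033365800976753235
```

View pics/dk.png

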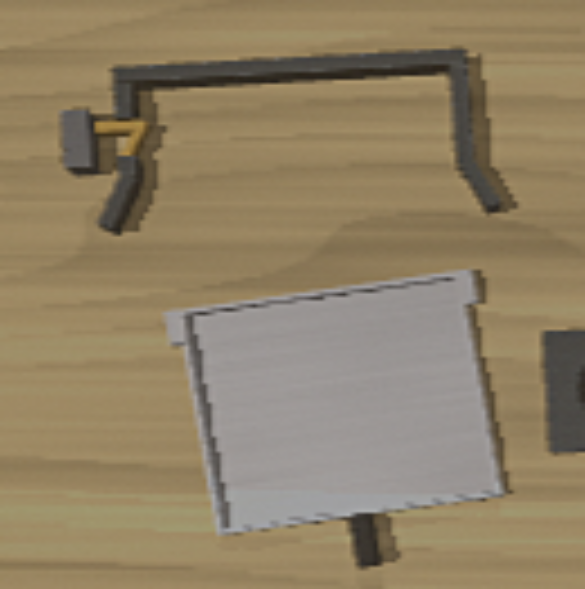

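Call:
move_arm([
  [0, 0.008, 0],
  [0, 0.018, 0],
  [-0.001, 0.03, 0],
  [-0.001, 0.035, 0],
  [-0.001, 0.035, 0],
  [-0.001, 0.035, 0],
  [-0.001, 0.035, 0],
  [-0.001, 0.035, 0],
], yaw=[0, 0, 0.014, 0.014, 0.014, 0.014, 0.014, 0.014])

```text
time_s: 9.3
tcp_pos: [0.5537, -0.0974, 0.2874]
ee_rot: [-1.315, 1.137, 1.315]
wrist_force: [-0.1, 0.5, -3.8]
width: 0.269
```

Call:
move_arm([
  [-0.001, 0.035, 0],
  [0, 0.035, 0],
  [0, 0.035, 0],
  [0, 0.03, 0],
  [0, 0.024, 0],
  [0, 0.015, 0],
  [0, 0.005, 0],
  [0, 0, 0],
], yaw=[0.014, 0.014, 0, 0, 0, 0, 0, 0])

```text
time_s: 10.3
tcp_pos: [0.5533, 0.0792, 0.2873]
ee_rot: [-1.335, 1.123, 1.334]
wrist_force: [-0.3, -1.3, -3.8]
width: 0.27
```

Run:
```python
from h import *
st()
f,z,K,T=cam('wrist'); save('w5',f); P=pts(z,K,T); hsv=cv2.cvtColor(f,cv2.COLOR_RGB2HSV)
m=((P[...,2]<.02)&(hsv[...,1]<40)&(hsv[...,2]>90)).astype(np.uint8)
q=P[m>0]; print(m.sum(), np.percentile(q,[0,2,98,100],axis=0).round(3).tolist())
m=(P[...,2]>.009)&(P[...,2]<.018); q=P[m]; a=np.radians(9.8); R=np.array([[np.cos(a),np.sin(a)],[-np.sin(a),np.cos(a)]])
w=(q[:,:2]-[.532,.116])@R.T; print('rim tray frame',m.sum(),np.percentile(w,[0,1,5,50,95,99,100],axis=0).round(3).T.tolist())
```

```text
t 10.30 tcp [0.5533 0.0792 0.2873] jaw 99.82 down [-0. -0. -1.] j [ 0.14  0.2   0.17  1.54 -0.   -0.03] F [-0.3 -1.3 -3.8] w 0.270
17878 [[0.433, -0.667, -0.331], [0.447, -0.597, -0.287], [1.36, 0.452, 0.017], [1.365, 0.486, 0.02]]
rim tray frame 10364 [[-0.135, -0.085, -0.081, -0.044, 0.148, 0.221, 0.249], [-0.425, -0.406, -0.384, -0.198, 0.098, 0.287, 0.347]]
```

View pics/w5.png

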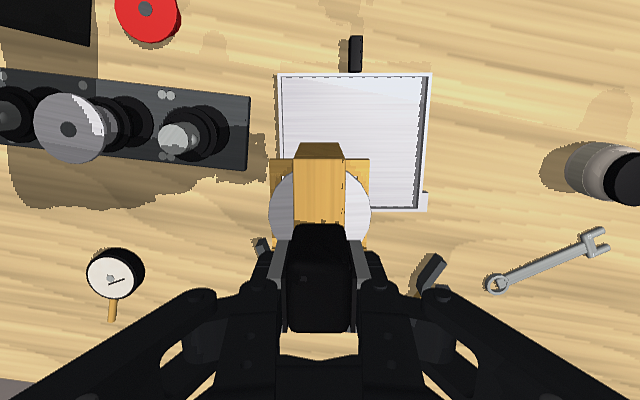

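Run:
```python
from h import *
f,z,K,T=cam('wrist')
a=np.radians(9.8); R=np.array([[np.cos(a),np.sin(a)],[-np.sin(a),np.cos(a)]])
for u,v in ((277,73),(432,73),(281,150),(421,190)):
    p=ray(u,v,.014,K,T)[:2]; print(u,v,p.round(4),'tray frame',((p-[.532,.116])@R.T).round(4))
```

```text
277 73 [0.4657 0.0149] tray frame [-0.0825 -0.0884]
432 73 [0.4356 0.1901] tray frame [-0.0824  0.0894]
281 150 [0.5526 0.0317] tray frame [ 0.006  -0.0866]
421 190 [0.5727 0.2127] tray frame [0.0565 0.0883]
```

Tray pose confirmed: centre (0.533, 0.116), yaw 9.8°. Lowering cap0 onto its floor.

Call:
move_arm([
  [0, 0, -0.015],
  [0, 0, -0.03],
  [0, 0, -0.035],
  [0, 0, -0.035],
  [0, 0, -0.03],
  [0, 0, -0.02],
  [0, 0, -0.01],
  [0, 0, 0],
], yaw=[0, 0, 0, 0, 0, 0, 0, 0])

```text
time_s: 11.4
tcp_pos: [0.5532, 0.0787, 0.112]
ee_rot: [-1.333, 1.125, 1.334]
wrist_force: [-0.2, 0.2, -3.2]
width: 0.268
```

Call:
move_arm([
  [0, 0, -0.006],
  [0, 0, -0.005],
  [0, 0, -0.005],
  [0, 0, -0.005],
  [0, 0, 0],
  [0, 0, 0],
], yaw=[0, 0, 0, 0, 0, 0])

```text
time_s: 12.15
tcp_pos: [0.5535, 0.0792, 0.0914]
ee_rot: [-1.334, 1.123, 1.334]
wrist_force: [0.6, 0.6, -3.0]
width: 0.27
```

Run:
```python
from h import *
st()
f,z,K,T=cam('scene'); save('s6',cv2.resize(f[170:310,260:420],None,fx=4,fy=4,interpolation=cv2.INTER_CUBIC))
```

```text
t 12.15 tcp [0.5535 0.0792 0.0914] jaw 99.81 down [ 0. -0. -1.] j [ 0.14  0.23 -0.23  1.12 -0.   -0.03] F [ 0.6  0.6 -3. ] w 0.270
```

View pics/s6.png

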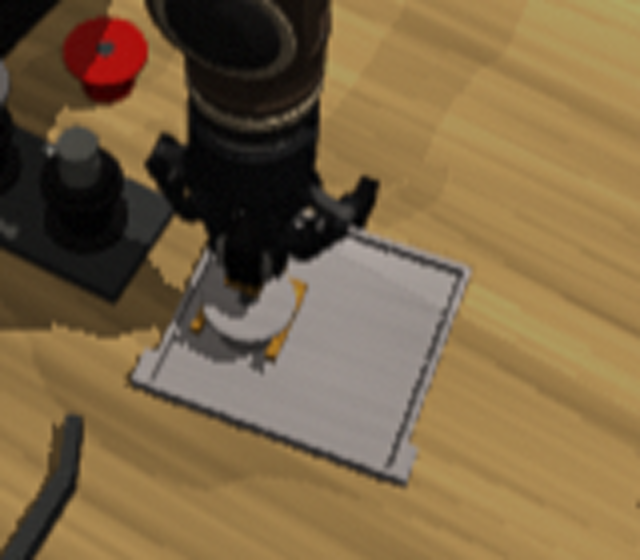

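The cap stands on the tray floor and the tines are free below its flange. Backing the fork out along the tray's -x.

Call:
move_arm([
  [-0.005, -0.0009, 0],
  [-0.01, -0.0017, 0],
  [-0.015, -0.0026, 0],
  [-0.02, -0.0034, 0],
  [-0.02, -0.0034, 0],
  [-0.009, -0.0016, 0],
  [0, 0, 0.03],
  [0, 0, 0.045],
], yaw=[0, 0, 0, 0, 0, 0, 0, 0])

```text
time_s: 13.2
tcp_pos: [0.4731, 0.0654, 0.1661]
ee_rot: [-1.333, 1.125, 1.336]
wrist_force: [0.9, -0.5, -2.7]
width: 0.271
```

Run:
```python
from h import *
st()
f,z,K,T=cam('wrist'); save('w7',f); P=pts(z,K,T)
m=(P[...,2]>.038)&(P[...,2]<.053)&(np.hypot(P[...,0]-.5536,P[...,1]-.079)<.05)
c,r=cv2.minEnclosingCircle(P[m][:,:2].astype(np.float32)); print('cap0',c,r,m.sum(),np.median(P[m][:,2]),P[m][:,2].std())
```

```text
t 13.20 tcp [0.4731 0.0654 0.1661] jaw 99.81 down [-0.002 -0.    -1.   ] j [ 0.14  0.05 -0.27  1.26 -0.   -0.03] F [ 0.9 -0.5 -2.7] w 0.271
cap0 (0.0, 0.0) 0.0 0 nan nan
  return _methods._mean(a, axis=axis, dtype=dtype,
  ret = ret.dtype.type(ret / rcount)
  ret = _var(a, axis=axis, dtype=dtype, out=out, ddof=ddof,
  arrmean = um.true_divide(arrmean, div, out=arrmean,
  ret = ret.dtype.type(ret / rcount)
```

Call:
move_arm([
  [-0.018, -0.01, 0],
  [0, -0.03, 0],
  [0, -0.04, 0],
  [0, -0.045, 0],
  [0, -0.045, 0],
  [0.002, -0.035, -0.006],
  [0, -0.0164, 0],
  [0, 0, 0],
], yaw=[0, -0.03, -0.03, -0.03, -0.022, 0, 0, 0])

```text
time_s: 14.25
tcp_pos: [0.4574, -0.1562, 0.1596]
ee_rot: [-1.25, 1.182, 1.253]
wrist_force: [-1.2, 0.3, -2.7]
width: 0.269
```

Run:
```python
from h import *
from scipy.optimize import least_squares
st()
f,z,K,T=cam('wrist'); P=pts(z,K,T); s=robot.sense()
R=cv2.Rodrigues(s['ee_rot'])[0]; a=np.arctan2(R[1,2],R[0,2])-np.pi/2; c=s['tcp_pos']
ex=np.array([np.cos(a),np.sin(a),0]); ey=np.array([-np.sin(a),np.cos(a),0])
L=np.stack([(P-c)@ex,(P-c)@ey,P[...,2]-c[2]],-1)
hsv=cv2.cvtColor(f,cv2.COLOR_RGB2HSV); br=(hsv[...,0]>15)&(hsv[...,0]<32)&(hsv[...,1]>100)&(hsv[...,2]>50)
m=br&(L[...,2]<-.05)&(L[...,2]>-.075)&(abs(L[...,1])<.05)&(abs(L[...,0])<.06)
q=L[m]; print('fork x',np.percentile(q[:,0],[0,1,99]).round(4),'y',np.percentile(q[:,1],[1,99]).round(4),'z',np.percentile(q[:,2],[1,50]).round(4),cv2.minAreaRect((q[:,:2]*1000).astype(np.float32)))
f,z,K,T=cam('top'); P=pts(z,K,T)
for n,c,lo,hi in (('cap0',(.551,.081),.03,.06),('cap2',(.547,-.148),.105,.125)):
    m=(P[...,2]>lo)&(P[...,2]<hi)&(np.hypot(P[...,0]-c[0],P[...,1]-c[1])<.045)
    c,r=cv2.minEnclosingCircle(P[m][:,:2].astype(np.float32)) if m.sum() else (0,0); print(n,c,r,m.sum(),np.median(P[m][:,2]),P[m][:,2].std())
print(tray(f,z,K,T)); save('t8',f)
```

```text
t 14.25 tcp [ 0.4574 -0.1562  0.1596] jaw 93.29 down [-0.001  0.001 -1.   ] j [-0.33  0.06 -0.27  1.24  0.   -0.39] F [-1.2  0.3 -2.7] w 0.269
fork x [-0.0452 -0.045   0.0216] y [-0.031   0.0296] z [-0.0665 -0.0616] ((-11.346735000610352, -0.6942863464355469), (61.143646240234375, 67.69772338867188), 89.99852752685547)
cap0 (0.5502641797065735, 0.08192498981952667) 0.031951211392879486 425 0.045742251689808944 0.0023617545696710536
cap2 (0.546471893787384, -0.14799557626247406) 0.031783971935510635 469 0.11656229968773157 0.0021071730801258313
((530.8132934570312, 114.8590087890625), (168.3633575439453, 170.4254150390625), 9.9152193069458)
```

Cap0 stands upright in the tray (top 45.7 mm, level). Hooking cap2.

Call:
move_arm([
  [0.03, 0.0023, 0],
  [0.02, 0.0012, 0],
  [0.015, 0.0009, 0],
  [0.012, 0.0007, 0],
  [0.01, 0.0006, 0],
  [0.005, 0.0003, 0],
  [0.0024, 0.0001, 0],
  [0, 0, 0],
], yaw=[0, 0, 0, 0, 0, 0, 0, 0])

```text
time_s: 15.35
tcp_pos: [0.5526, -0.1498, 0.1603]
ee_rot: [-1.252, 1.181, 1.253]
wrist_force: [-0.9, -1.5, -3.0]
width: 0.269
```

Run:
```python
from h import *
st()
f,z,K,T=cam('scene'); p=np.array([.55,-.15,.11]); q=T[:3,:3].T@(p-T[:3,3]); u,v=(K@q/q[2])[:2].astype(int); print(u,v)
save('s9',cv2.resize(f[v-50:v+40,u-60:u+60],None,fx=5,fy=5,interpolation=cv2.INTER_CUBIC))
```

```text
t 15.35 tcp [ 0.5526 -0.1498  0.1603] jaw 93.38 down [-0.  0. -1.] j [-0.26  0.22 -0.08  1.27 -0.   -0.32] F [-0.9 -1.5 -3. ] w 0.269
249 192
```

View pics/s9.png

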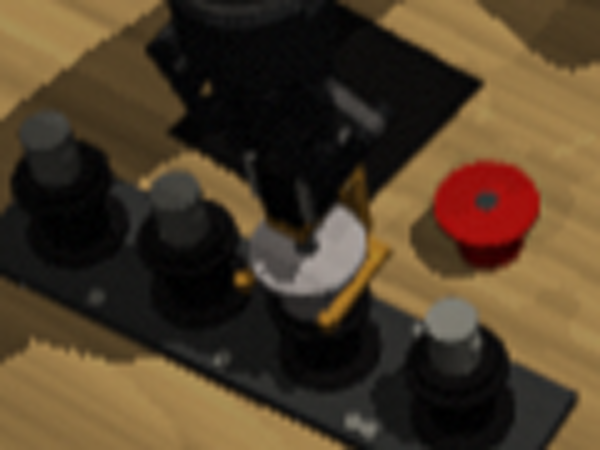

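Hooked the same way as before, with the tines on both sides under the flange at (310,285). Pulling up.

Call:
move_arm([
  [0, 0, 0.008],
  [0, 0, 0.004],
  [0, 0, 0.003],
  [0, 0, 0.003],
  [0, 0, 0.004],
  [0, 0, 0.005],
  [0, 0, 0.008],
  [0, 0, 0.01],
], yaw=[0, 0, 0, 0, 0, 0, 0, 0])

```text
time_s: 16.4
tcp_pos: [0.553, -0.1497, 0.2066]
ee_rot: [-1.253, 1.18, 1.252]
wrist_force: [-1.1, 0.1, -3.7]
width: 0.27
```

Call:
move_arm([
  [0, 0, 0.012],
  [0, 0, 0.015],
  [0, 0, 0.015],
  [0, 0, 0.015],
  [0, 0, 0.015],
  [0, 0, 0.01],
  [0, 0, 0],
], yaw=[0, 0, 0, 0, 0, 0, 0])

```text
time_s: 17.27
tcp_pos: [0.5532, -0.1498, 0.2881]
ee_rot: [-1.254, 1.18, 1.252]
wrist_force: [0.0, -0.1, -3.5]
width: 0.268
```

Run:
```python
from h import *
st()
f,z,K,T=cam('wrist'); P=pts(z,K,T)
c=robot.sense()['tcp_pos']; m=(abs(P[...,2]-(c[2]-.0676+.012))<.006)&(np.hypot(P[...,0]-c[0],P[...,1]-c[1])<.045)
hsv=cv2.cvtColor(f,cv2.COLOR_RGB2HSV); m&=hsv[...,1]<50
print('cap pts',m.sum(),np.median(P[m],0),P[m][:,2].std(), np.ptp(P[m],axis=0))
f,z,K,T=cam('top'); P=pts(z,K,T); print(tray(f,z,K,T))
m=(P[...,2]>.035)&(P[...,2]<.055)&(np.hypot(P[...,0]-.55,P[...,1]-.082)<.06); print(cv2.minEnclosingCircle(P[m][:,:2].astype(np.float32)))
```

```text
t 17.27 tcp [ 0.5532 -0.1498  0.2881] jaw 93.39 down [ 0.001 -0.    -1.   ] j [-0.26  0.23  0.21  1.55  0.   -0.32] F [ 0.  -0.1 -3.5] w 0.268
cap pts 2789 [ 0.54765342 -0.16698903  0.23272496] 0.0006492652012426924 [0.04659186 0.06319171 0.00557812]
((530.3466796875, 117.9161376953125), (168.94488525390625, 182.3018798828125), 9.66354751586914)
((0.5500787496566772, 0.08200138807296753), 0.031961675733327866)
```

Call:
move_arm([
  [0, 0.008, 0],
  [0, 0.018, 0],
  [-0.002, 0.03, 0],
  [-0.002, 0.035, 0],
  [-0.002, 0.035, 0],
  [-0.002, 0.035, 0],
  [-0.002, 0.035, 0],
  [-0.0015, 0.03, 0],
], yaw=[0, 0, 0.014, 0.014, 0.014, 0.014, 0.014, 0.014])

```text
time_s: 18.38
tcp_pos: [0.5406, 0.0788, 0.2872]
ee_rot: [-1.315, 1.137, 1.316]
wrist_force: [0.7, 0.2, -2.8]
width: 0.274
```

Call:
move_arm([
  [0, 0.03, 0],
  [0, 0.025, 0],
  [0, 0.018, 0],
  [0, 0.009, 0],
  [0, 0, 0],
  [0, 0, -0.015],
  [0, 0, -0.03],
  [0, 0, -0.03],
], yaw=[0.014, 0.014, 0, 0, 0, 0, 0, 0])

```text
time_s: 19.38
tcp_pos: [0.5416, 0.1573, 0.2117]
ee_rot: [-1.334, 1.124, 1.332]
wrist_force: [0.3, -0.6, -2.7]
width: 0.273
```

Call:
move_arm([
  [0, 0, -0.035],
  [0, 0, -0.03],
  [0, 0, -0.025],
  [0, 0, -0.01],
  [0, 0, -0.006],
  [0, 0, -0.005],
  [0, 0, -0.005],
  [0, 0, -0.005],
], yaw=[0, 0, 0, 0, 0, 0, 0, 0])

```text
time_s: 20.38
tcp_pos: [0.5417, 0.1584, 0.0916]
ee_rot: [-1.335, 1.122, 1.334]
wrist_force: [0.1, 0.3, -2.9]
width: 0.276
```

Call:
move_arm([
  [0, 0, 0],
  [0, 0, 0],
], yaw=[0, 0])

```text
time_s: 20.62
tcp_pos: [0.5414, 0.1584, 0.0915]
ee_rot: [-1.334, 1.123, 1.334]
wrist_force: [-0.6, -0.6, -2.0]
width: 0.271
```

Run:
```python
from h import *
st()
f,z,K,T=cam('scene'); save('s10',cv2.resize(f[170:310,260:420],None,fx=4,fy=4,interpolation=cv2.INTER_CUBIC))
```

```text
t 20.62 tcp [0.5414 0.1584 0.0915] jaw 99.81 down [ 0.  0. -1.] j [ 0.28  0.23 -0.22  1.12  0.    0.11] F [-0.6 -0.6 -2. ] w 0.271
```

View pics/s10.png

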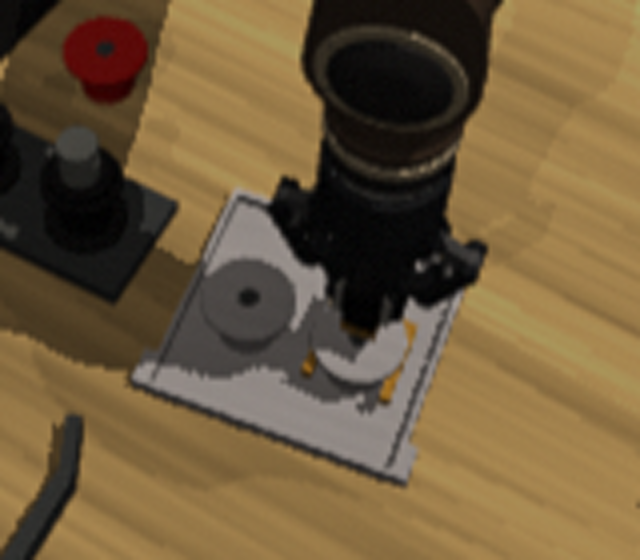

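Cap2 stands in the tray next to cap0. Backing out and returning the puller to the mat.

Call:
move_arm([
  [-0.005, -0.0009, 0],
  [-0.01, -0.0017, 0],
  [-0.015, -0.0026, 0],
  [-0.02, -0.0034, 0],
  [-0.02, -0.0034, 0],
  [-0.01, -0.0018, 0],
  [0, 0, 0.03],
  [0, 0, 0.045],
], yaw=[0, 0, 0, 0, 0, 0, 0, 0])

```text
time_s: 21.68
tcp_pos: [0.46, 0.1441, 0.1661]
ee_rot: [-1.334, 1.125, 1.336]
wrist_force: [0.3, -0.2, -1.4]
width: 0.272
```

Call:
move_arm([
  [-0.02, -0.02, 0],
  [-0.02, -0.05, 0],
  [-0.02, -0.055, 0],
  [-0.009, -0.055, 0],
  [0, -0.055, 0],
  [0, -0.055, 0],
  [0, -0.05, 0],
  [0, -0.04, 0],
], yaw=[0, -0.06, -0.06, -0.05, 0, 0, 0, 0])

```text
time_s: 22.68
tcp_pos: [0.3919, -0.2374, 0.1665]
ee_rot: [-1.21, 1.209, 1.208]
wrist_force: [1.6, -0.1, -2.1]
width: 0.268
```

Call:
move_arm([
  [0, -0.025, 0],
  [0, -0.006, 0],
  [0, 0, 0],
], yaw=[0, 0, 0])

```text
time_s: 23.05
tcp_pos: [0.3922, -0.2662, 0.1662]
ee_rot: [-1.209, 1.209, 1.21]
wrist_force: [0.2, 0.4, -2.5]
width: 0.268
```

Run:
```python
from h import *
st()
f,z,K,T=cam('wrist'); hsv=cv2.cvtColor(f,cv2.COLOR_RGB2HSV); P=pts(z,K,T)
m=(P[...,2]<.008)&(P[...,2]>-.005)&(hsv[...,2]<70)&(np.hypot(P[...,0]-.39,P[...,1]+.268)<.13)
print('mat',m.sum(),np.percentile(P[m],[1,99],axis=0).round(3).tolist())
save('w11',f)
f,z,K,T=cam('top'); P=pts(z,K,T)
for c in ((.55,.082),(.538,.16)):
    m=(P[...,2]>.035)&(P[...,2]<.055)&(np.hypot(P[...,0]-c[0],P[...,1]-c[1])<.042); print(cv2.minEnclosingCircle(P[m][:,:2].astype(np.float32)),np.median(P[m][:,2]))
hsv=cv2.cvtColor(f,cv2.COLOR_RGB2HSV); m=(P[...,2]<.008)&(P[...,2]>-.005)&(hsv[...,2]<70)&(np.hypot(P[...,0]-.39,P[...,1]+.268)<.12); print(cv2.minAreaRect((P[m][:,:2]*1000).astype(np.float32)))
```

```text
t 23.05 tcp [ 0.3922 -0.2662  0.1662] jaw 90.04 down [-0.  0. -1.] j [-0.6   0.04 -0.28  1.26  0.   -0.6 ] F [ 0.2  0.4 -2.5] w 0.268
mat 15017 [[0.32, -0.34, 0.002], [0.462, -0.2, 0.005]]
((0.5508081316947937, 0.08197802305221558), 0.03209313377737999) 0.04573960748787065
((0.537270724773407, 0.15957024693489075), 0.03198837488889694) 0.045990298715830935
((390.75616455078125, -286.9486389160156), (176.3280487060547, 149.5435028076172), 86.83100128173828)
```

Call:
move_arm([
  [0.003, -0.003, -0.03],
  [0, 0, -0.03],
  [0, 0, -0.02],
  [0, 0, -0.008],
  [0, 0, -0.004],
  [0, 0, -0.003],
  [0, 0, 0],
], yaw=[0, 0, 0, 0, 0, 0, 0])

```text
time_s: 24.02
tcp_pos: [0.3956, -0.2696, 0.0717]
ee_rot: [-1.211, 1.208, 1.209]
wrist_force: [0.2, 0.6, -2.7]
width: 0.266
```

```bash
python3 -c "
from h import *
st()"
```

```text
t 24.02 tcp [ 0.3956 -0.2696  0.0717] jaw 90.07 down [ 0.001 -0.    -1.   ] j [-0.6   0.09 -0.43  1.04 -0.   -0.6 ] F [ 0.2  0.6 -2.7] w 0.266
```

Call:
move_arm([
  [0, 0, -0.001],
  [0, 0, 0],
  [0, 0, -0.001],
  [0, 0, 0],
], yaw=[0, 0, 0, 0])

```text
time_s: 24.52
tcp_pos: [0.3958, -0.2697, 0.0708]
ee_rot: [-1.211, 1.208, 1.209]
wrist_force: [-2.9, 2.8, 8.5]
width: 0.271
```

Call:
move_arm([
  [0, 0, 0.0005],
  [0, 0, 0],
  [0, 0, 0],
  [0, 0, 0],
  [0, 0, 0],
  [0, 0, 0],
], yaw=[0, 0, 0, 0, 0, 0], fingers=0)

```text
time_s: 25.28
tcp_pos: [0.3954, -0.2695, 0.0697]
ee_rot: [-1.21, 1.209, 1.21]
wrist_force: [0.3, 0.1, -0.0]
width: 1.001
```

Call:
move_arm([
  [0, 0, 0.02],
  [0, 0, 0.03],
  [0, 0, 0.04],
  [0, 0, 0.03],
  [0, 0, 0.01],
  [0, 0, 0],
], yaw=[0, 0, 0, 0, 0, 0])

```text
time_s: 26.02
tcp_pos: [0.3955, -0.2696, 0.1997]
ee_rot: [-1.21, 1.209, 1.21]
wrist_force: [0.3, 0.2, -0.2]
width: 0.998
```

Run:
```python
from h import *
st()
f,z,K,T=cam('wrist'); save('w12',f)
P=pts(z,K,T); m=(P[...,2]>.098)&(P[...,2]<.115)&(np.hypot(P[...,0]-.395,P[...,1]+.27)<.04); print('handle',cv2.minAreaRect((P[m][:,:2]*1000).astype(np.float32)),np.median(P[m][:,2]))
f,z,K,T=cam('top'); save('t12',f); np.savez('t12',f=f,z=z,K=K,T=T); print(tray(f,z,K,T))
# dock: top faces
P=pts(z,K,T); hsv=cv2.cvtColor(f,cv2.COLOR_RGB2HSV)
k=np.zeros(z.shape,bool); k[92:150,205:325]=1; k&=(P[...,2]>.018)&(P[...,2]<.031)
for lo,hi,n in ((225,305,'bar'),):
    pass
for u in range(222,312,8):
    v=np.where(k[90:118,u])[0]+90
    if len(v): print(u,v.min(),v.max(),'back',ray(u,v.min()-.5,.025,K,T)[:2].round(4),'front',ray(u,v.max()+.5,.025,K,T)[:2].round(4))
for v in range(104,150,4):
    us=np.where(k[v,205:330])[0]+205
    if len(us): print(v,us.tolist())
```

```text
t 26.02 tcp [ 0.3955 -0.2696  0.1997] jaw 90.07 down [ 0. -0. -1.] j [-0.6   0.04 -0.2   1.33 -0.   -0.6 ] F [ 0.3  0.2 -0.2] w 0.998
handle ((394.98504638671875, -269.833251953125), (30.060426712036133, 24.044261932373047), 0.5343818068504333) 0.10706373073250719
((530.3168334960938, 117.87323760986328), (168.9370880126953, 182.3258819580078), 9.698667526245117)
222 117 117 back [0.7352 0.269 ] front [0.7323 0.2689]
230 102 117 back [0.7781 0.2475] front [0.7325 0.2465]
238 102 106 back [0.7783 0.2251] front [0.764  0.2248]
246 101 105 back [0.7813 0.2027] front [0.767  0.2024]
254 101 104 back [0.7815 0.1802] front [0.77 0.18]
262 100 104 back [0.7845 0.1578] front [0.7702 0.1576]
270 100 103 back [0.7846 0.1353] front [0.7732 0.1352]
278 99 103 back [0.7877 0.1129] front [0.7734 0.1127]
286 99 102 back [0.7878 0.0905] front [0.7764 0.0903]
294 98 102 back [0.7909 0.068 ] front [0.7766 0.0679]
302 98 117 back [0.791  0.0456] front [0.7339 0.045 ]
104 [225, 226, 227, 228, 229, 230, 231, 232, 233, 234, 235, 236, 237, 238, 239, 240, 241, 242, 243, 244, 245, 246, 247, 248, 249, 250, 251, 252, 253, 254, 255, 256, 257, 258, 259, 260, 261, 262, 263, 266, 268, 271, 274, 300, 301, 302, 303]
108 [225, 226, 227, 228, 300, 301, 302, 303]
112 [225, 226, 227, 228, 229, 300, 301, 302, 303]
116 [213, 214, 215, 216, 217, 218, 219, 220, 226, 227, 228, 229, 230, 300, 301, 302, 303, 304]
120 [213, 214, 215, 216, 217, 218, 219, 220, 222, 229, 230, 301, 302, 303, 304]
124 [214, 215, 216, 217, 218, 219, 220, 227, 228, 229, 301, 302, 303, 304]
128 [214, 215, 216, 217, 218, 219, 220, 226, 227, 228, 229, 230, 302, 303, 304, 305]
132 [226, 227, 228, 229, 304, 305, 306, 307]
136 [224, 226, 227, 228, 306, 307, 308, 309]
140 [223, 224, 226]
144 [222, 223, 224]
```

View pics/w12.png

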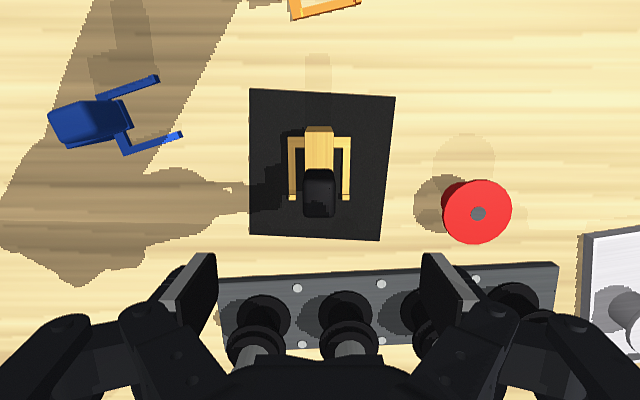

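Puller stands upright at (318,170), fully on the mat. Dock comes out at about (0.687, 0.143), yaw 4.6°. Moving over the tray tab.

Call:
move_arm([
  [0, 0.03, 0],
  [0, 0.05, 0],
  [0, 0.055, 0],
  [0.01, 0.055, 0],
  [0.01, 0.055, 0],
  [0.01, 0.055, 0],
  [0.005, 0.045, -0.02],
  [0, 0.023, -0.03],
], yaw=[0, 0, 0, 0.05, 0.05, 0.05, 0.02, 0])

```text
time_s: 27.12
tcp_pos: [0.4303, 0.1007, 0.1484]
ee_rot: [-1.336, 1.122, 1.336]
wrist_force: [0.8, 0.5, -0.2]
width: 0.998
```

Call:
move_arm([
  [0, 0, 0],
  [0, 0, 0],
], yaw=[0, 0])

```text
time_s: 27.38
tcp_pos: [0.4301, 0.098, 0.1497]
ee_rot: [-1.334, 1.124, 1.335]
wrist_force: [0.1, -0.5, 0.1]
width: 0.999
```

Run:
```python
from h import *
st()
f,z,K,T=cam('wrist'); save('w13',f); P=pts(z,K,T); hsv=cv2.cvtColor(f,cv2.COLOR_RGB2HSV)
m=(P[...,2]>.022)&(P[...,2]<.03)&(np.hypot(P[...,0]-.431,P[...,1]-.098)<.05)&(hsv[...,2]<90)
print('tab',m.sum(),cv2.minAreaRect((P[m][:,:2]*1000).astype(np.float32)),np.median(P[m][:,2]))
```

```text
t 27.38 tcp [0.4301 0.098  0.1497] jaw 99.80 down [-0.001 -0.001 -1.   ] j [ 0.22 -0.02 -0.37  1.22 -0.    0.05] F [ 0.1 -0.5  0.1] w 0.999
tab 773 ((430.61651611328125, 98.93506622314453), (37.768489837646484, 13.158089637756348), 9.94912052154541) 0.02630450979812804
```

View pics/w13.png

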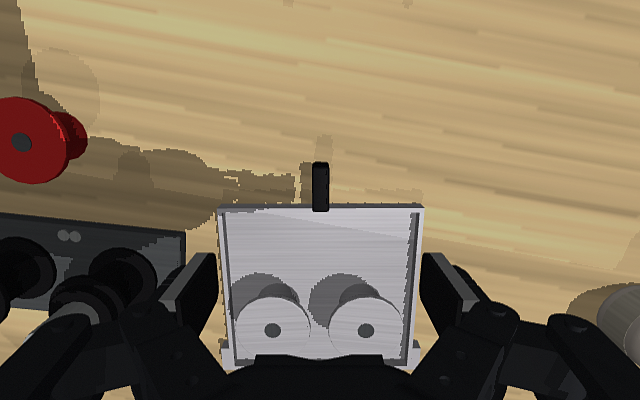

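The tab at (320,187) lies on the jaws' centre line, and both caps stand upright in the tray. Gripping the tab.

Call:
move_arm([
  [0, 0.001, -0.03],
  [0, 0, -0.04],
  [0, 0, -0.04],
  [0, 0, -0.02],
  [0, 0, -0.01],
  [0, 0, -0.002],
  [0, 0, 0],
], yaw=[0, 0, 0, 0, 0, 0, 0])

```text
time_s: 28.3
tcp_pos: [0.4312, 0.0994, 0.0088]
ee_rot: [-1.334, 1.122, 1.333]
wrist_force: [0.1, 0.2, -0.3]
width: 1.001
```

Call:
move_arm([
  [0, 0, 0],
  [0, 0, 0],
  [0, 0, 0],
  [0, 0, 0],
  [0, 0, 0],
  [0, 0, 0],
  [0, 0, 0],
], yaw=[0, 0, 0, 0, 0, 0, 0], fingers=1, force=80)

```text
time_s: 29.18
tcp_pos: [0.4305, 0.0995, 0.0082]
ee_rot: [-1.334, 1.123, 1.334]
wrist_force: [-2.1, -0.6, 5.4]
width: 0.143
```

```bash
python3 -c "
from h import *
st()"
```

```text
t 29.18 tcp [0.4305 0.0995 0.0082] jaw 99.82 down [ 0.  0. -1.] j [ 0.23  0.08 -0.6   0.89 -0.    0.06] F [-2.1 -0.6  5.4] w 0.143
```

Call:
move_arm([
  [0.003, 0.002, 0],
  [0.007, 0.005, 0],
  [0.009, 0.006, 0],
  [0.009, 0.006, 0],
  [0.007, 0.005, 0],
  [0.0035, 0.0025, 0],
  [0, 0, 0],
  [0, 0, 0],
], yaw=[-0.007, -0.017, -0.021, -0.021, -0.017, -0.008, 0, 0])

```text
time_s: 30.18
tcp_pos: [0.4674, 0.1253, 0.0081]
ee_rot: [-1.267, 1.173, 1.269]
wrist_force: [-7.3, -3.8, 12.0]
width: 0.14
```

Run:
```python
from h import *
st()
f,z,K,T=cam('top'); save('t14',cv2.resize(f[80:240,190:330],None,fx=4,fy=3.7)); print('tray',tray(f,z,K,T))
for (n,u) in (('back',0),):
    P=pts(z,K,T)
k=np.zeros(z.shape,bool); k[92:150,205:325]=1; k&=(P[...,2]>.021)&(P[...,2]<.031)
# rail inner faces rows 105..122 by ray at z=.025 ; fit
L=[];Rr=[]
for v in range(106,126):
    us=np.where(k[v,:])[0]; l=us[(us>223)&(us<235)]; r=us[(us>295)&(us<306)]
    if len(l)>=3 and v<116: L.append(ray(l.max()+.5,v,.025,K,T)[:2])
    if len(r)>=3: Rr.append(ray(r.min()-.5,v,.025,K,T)[:2])
L=np.array(L);Rr=np.array(Rr)
print('L',np.polyfit(L[:,0],L[:,1],1),L.mean(0),'R',np.polyfit(Rr[:,0],Rr[:,1],1),Rr.mean(0))
B=np.array([ray(u,np.where(k[90:112,u])[0].min()+89.5,.025,K,T)[:2] for u in range(232,299)]); p=np.polyfit(B[:,1],B[:,0],1); print('back',p,np.degrees(np.arctan(-p[0])))
F=np.array([ray(u,np.where(k[90:112,u])[0].max()+90.5,.025,K,T)[:2] for u in range(232,299)]); p=np.polyfit(F[:,1],F[:,0],1); print('front',p)
f,z,K,T=cam('wrist'); save('w14',f)
```

```text
t 30.18 tcp [0.4674 0.1253 0.0081] jaw 94.55 down [-0.002 -0.001 -1.   ] j [ 0.26  0.15 -0.51  0.91 -0.    0.18] F [-7.3 -3.8 12. ] w 0.140
tray ((632.42578125, 134.2596435546875), (40.682064056396484, 165.5736541748047), 4.713407516479492)
L [-0.03877978  0.27812158] [0.75240675 0.24894341] R [0.06430789 0.00323734] [0.74245136 0.05098282]
back [-0.07080223  0.79456897] 4.04991045179321
front [-0.06793036  0.78204807]
```

View pics/t14.png

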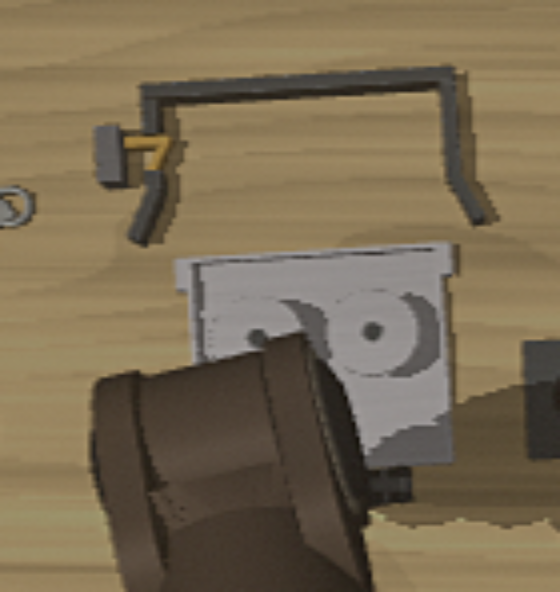

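Run:
```python
from h import *
f,z,K,T=cam('top'); g=cv2.resize(f[130:180,215:325],None,fx=7,fy=7,interpolation=cv2.INTER_CUBIC); save('z',g)
a=ray(190+177/4-.4,80+276/3.7,.014,K,T); b=ray(190+460/4-.4,80+257/3.7,.014,K,T); m=(a+b)/2; print(a,b,np.hypot(*(a-b)[:2]),m, np.degrees(np.arctan2(-(a-b)[0],(a-b)[1])))
y=.1499+.07*(m[0]-.7475); print('centre line y there',y,'dy',y-m[1])
hsv=cv2.cvtColor(f,cv2.COLOR_RGB2HSV)
M=((hsv[...,1]<55)&(hsv[...,2]>90))
for v in range(144,160): 
    us=np.where(M[v,225:315])[0]+225; print(v,us.min() if len(us) else 0,us.max() if len(us) else 0,len(us))
```

```text
[0.62959435 0.23559203 0.014     ] [0.64564987 0.03714682 0.014     ] 0.19909364656595138 [0.63762211 0.13636942 0.014     ] 4.62552770444054
centre line y there 0.14220854780936015 dy 0.005839124129281614
144 0 0 0
145 297 302 6
146 283 302 20
147 268 302 30
148 253 302 41
149 237 302 61
150 233 302 65
151 234 302 67
152 234 303 68
153 234 303 69
154 234 300 66
155 234 300 66
156 234 300 65
157 234 300 65
158 234 300 65
159 237 300 61
```

Call:
move_arm([
  [0, 0.002, 0],
  [0.003, 0.003, 0],
  [0.012, 0.0008, 0],
  [0.012, 0.0008, 0],
  [0.012, 0.0008, 0],
  [0.008, 0.0006, 0],
  [0, 0, 0],
], yaw=[-0.005, -0.005, 0, 0, 0, 0, 0])

```text
time_s: 31.2
tcp_pos: [0.5151, 0.134, 0.0082]
ee_rot: [-1.26, 1.176, 1.262]
wrist_force: [-5.0, -1.0, 8.7]
width: 0.142
```

Run:
```python
from h import *
st()
f,z,K,T=cam('top'); save('t15',cv2.resize(f[90:190,205:325],None,fx=6,fy=6,interpolation=cv2.INTER_CUBIC))
hsv=cv2.cvtColor(f,cv2.COLOR_RGB2HSV); M=((hsv[...,1]<55)&(hsv[...,2]>90))
for v in range(126,146): 
    us=np.where(M[v,230:315])[0]+230; print(v,us.min() if len(us) else 0,us.max() if len(us) else 0,len(us))
```

```text
t 31.20 tcp [0.5151 0.134  0.0082] jaw 94.03 down [-0.002  0.    -1.   ] j [ 0.25  0.24 -0.41  0.93  0.    0.18] F [-5.  -1.   8.7] w 0.142
126 0 0 0
127 0 0 0
128 0 0 0
129 285 300 16
130 268 299 32
131 252 300 39
132 235 300 53
133 232 300 61
134 231 300 67
135 231 300 69
136 231 300 69
137 231 300 68
138 231 297 65
139 231 297 65
140 231 297 65
141 231 297 66
142 234 297 61
143 235 298 59
144 235 298 52
145 235 298 48
```

View pics/t15.png

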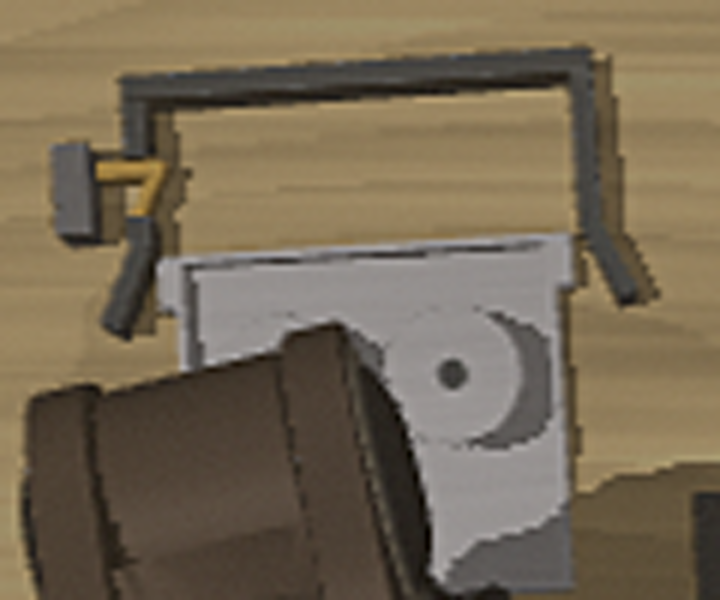

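Call:
move_arm([
  [0, -0.002, 0],
  [0, 0, 0],
  [0.006, 0.0004, 0],
  [0.008, 0.0006, 0],
  [0.008, 0.0006, 0],
  [0, 0, 0],
], yaw=[0, 0, 0, 0, 0, 0])

```text
time_s: 32.0
tcp_pos: [0.537, 0.1337, 0.0082]
ee_rot: [-1.26, 1.176, 1.262]
wrist_force: [-5.3, 0.2, 8.9]
width: 0.14
```

Run:
```python
from h import *
st(); print(robot.sense()['moment'])
f,z,K,T=cam('top')
hsv=cv2.cvtColor(f,cv2.COLOR_RGB2HSV); M=((hsv[...,1]<55)&(hsv[...,2]>90))
for v in range(119,134): 
    us=np.where(M[v,228:315])[0]+228; print(v,us.min() if len(us) else 0,us.max() if len(us) else 0,len(us))
```

```text
t 32.00 tcp [0.537  0.1337 0.0082] jaw 94.04 down [-0.002  0.    -1.   ] j [ 0.24  0.27 -0.36  0.94  0.    0.17] F [-5.3  0.2  8.9] w 0.140
[-0.05515058  1.04426476  0.04946826]
119 0 0 0
120 0 0 0
121 290 300 11
122 275 300 26
123 258 300 34
124 242 300 50
125 231 300 60
126 231 300 56
127 232 300 67
128 232 300 68
129 232 300 68
130 232 297 65
131 232 297 64
132 232 297 60
133 232 297 55
```

Call:
move_arm([
  [0.008, 0.0006, 0],
  [0.008, 0.0006, 0],
  [0.008, 0.0006, 0],
  [0.006, 0.0004, 0],
  [0, 0, 0],
], yaw=[0, 0, 0, 0, 0])

```text
time_s: 32.67
tcp_pos: [0.5661, 0.1352, 0.0082]
ee_rot: [-1.259, 1.179, 1.262]
wrist_force: [-8.6, -2.7, 12.2]
width: 0.141
```

Call:
move_arm([
  [0.005, 0.0003, 0],
  [0.004, 0.0003, 0],
  [0, 0, 0],
], yaw=[0, 0, 0])

```text
time_s: 33.05
tcp_pos: [0.5747, 0.1358, 0.0082]
ee_rot: [-1.259, 1.179, 1.263]
wrist_force: [-9.3, -2.3, 11.2]
width: 0.142
```

Run:
```python
from h import *
st(); print(robot.sense()['moment'])
f,z,K,T=cam('top'); save('t16',cv2.resize(f[90:190,205:325],None,fx=6,fy=6,interpolation=cv2.INTER_CUBIC))
hsv=cv2.cvtColor(f,cv2.COLOR_RGB2HSV); M=((hsv[...,1]<55)&(hsv[...,2]>90))
for u in (250,260,270,280,290): print(u,np.where(M[98:140,u])[0].min()+98)
```

```text
t 33.05 tcp [0.5747 0.1358 0.0082] jaw 93.97 down [-0.004 -0.001 -1.   ] j [ 0.23  0.34 -0.27  0.97 -0.    0.16] F [-9.3 -2.3 11.2] w 0.142
[-0.46571311  1.84420473 -0.3866219 ]
250 111
260 110
270 110
280 99
290 109
```

Call:
move_arm([
  [0.003, 0.0002, 0],
  [0.003, 0.0002, 0],
  [0, 0, 0],
], yaw=[0, 0, 0])

```text
time_s: 33.48
tcp_pos: [0.5804, 0.1361, 0.0081]
ee_rot: [-1.259, 1.179, 1.263]
wrist_force: [-10.2, -2.3, 11.7]
width: 0.14
```

Call:
move_arm([
  [0.002, 0.0001, 0],
  [0.002, 0.0001, 0],
  [0, 0, 0],
], yaw=[0, 0, 0])

```text
time_s: 33.85
tcp_pos: [0.585, 0.1364, 0.0081]
ee_rot: [-1.259, 1.178, 1.262]
wrist_force: [-8.6, -2.7, 10.5]
width: 0.142
```

Call:
move_arm([
  [0.001, 0.0001, 0],
  [0.001, 0.0001, 0],
  [0, 0, 0],
], yaw=[0, 0, 0])

```text
time_s: 34.22
tcp_pos: [0.5868, 0.1367, 0.0082]
ee_rot: [-1.259, 1.178, 1.263]
wrist_force: [-8.7, -2.0, 10.7]
width: 0.138
```

Call:
move_arm([
  [0.001, 0.0001, 0],
  [0.001, 0.0001, 0],
  [0, 0, 0],
], yaw=[0, 0, 0])

```text
time_s: 34.6
tcp_pos: [0.5877, 0.1368, 0.0082]
ee_rot: [-1.258, 1.18, 1.264]
wrist_force: [-13.0, -2.0, 14.5]
width: 0.144
```

Run:
```python
from h import *
st(); print(robot.sense()['moment'])
f,z,K,T=cam('top'); np.savez('t17',f=f,z=z,K=K,T=T); save('t17',cv2.resize(f[90:190,205:325],None,fx=6,fy=6,interpolation=cv2.INTER_CUBIC))
hsv=cv2.cvtColor(f,cv2.COLOR_RGB2HSV); M=((hsv[...,1]<55)&(hsv[...,2]>90))
for u in (250,260,270,290): print(u,np.where(M[104:140,u])[0].min()+104)
br=(hsv[...,0]>15)&(hsv[...,0]<30)&(hsv[...,1]>120); z0=np.load('top0.npz')['f']; h0=cv2.cvtColor(z0,cv2.COLOR_RGB2HSV)
```

```text
t 34.60 tcp [0.5877 0.1368 0.0082] jaw 94.00 down [-0.005 -0.001 -1.   ] j [ 0.23  0.36 -0.24  0.98  0.    0.16] F [-13.   -2.   14.5] w 0.144
[-0.48651799  2.47262587 -0.1673382 ]
250 106Traceback (most recent call last):
  File "<stdin>", line 5, in <module>
    return umr_minimum(a, axis, None, out, keepdims, initial, where)
ValueError: zero-size array to reduction operation minimum which has no identity
```

Call:
move_arm([
  [0.0015, 0.0001, 0],
  [0.0015, 0.0001, 0],
  [0, 0, 0],
  [0, 0, 0],
], yaw=[0, 0, 0, 0])

```text
time_s: 35.15
tcp_pos: [0.5877, 0.1368, 0.0082]
ee_rot: [-1.256, 1.183, 1.268]
wrist_force: [-24.2, -3.5, 22.5]
width: 0.142
```

```bash
cat > c.py <<'E'
from h import *
st()
f,z,K,T=cam('top'); f0=np.load('top0.npz')['f']
def cc(f):
    h=cv2.cvtColor(f,cv2.COLOR_RGB2HSV); b=(h[...,0]>14)&(h[...,0]<30)&(h[...,1]>140)&(h[...,2]>60); return b[112:132,218:238]
for a in (f0,f):
    print('\n'.join(''.join('#' if x else '.' for x in r) for r in cc(a))); print()
E
python3 c.py
```

```text
t 35.15 tcp [0.5877 0.1368 0.0082] jaw 94.02 down [-0.01  -0.001 -1.   ] j [ 0.23  0.37 -0.23  0.98  0.    0.16] F [-24.2  -3.5  22.5] w 0.142
....................
....................
....................
....................
....................
...############.....
...############.....
...############.....
..........#####.....
...........###......
...........##.......
..........###.......
..........###.......
.........###........
....................
....................
....................
....................
....................
....................

....................
....................
....................
....................
....................
....................
....................
....................
....................
....................
....................
....................
....................
....................
....................
....................
....................
....................
....................
....................
```

The TCP no longer advances and the force has risen to 24 N, so the tray is on the stop. Easing off, releasing and checking the catch.

Call:
move_arm([
  [-0.0015, 0, 0],
  [-0.0015, 0, 0],
  [0, 0, 0],
], yaw=[0, 0, 0])

```text
time_s: 35.58
tcp_pos: [0.5877, 0.1368, 0.0081]
ee_rot: [-1.259, 1.18, 1.264]
wrist_force: [-12.5, -3.9, 14.2]
width: 0.14
```

Call:
move_arm([
  [0, 0, 0],
  [0, 0, 0],
  [0, 0, 0],
  [0, 0, 0],
  [0, 0, 0],
  [0, 0, 0],
], yaw=[0, 0, 0, 0, 0, 0], fingers=0)

```text
time_s: 36.33
tcp_pos: [0.5909, 0.1376, 0.0077]
ee_rot: [-1.261, 1.175, 1.261]
wrist_force: [-0.7, 0.3, -0.4]
width: 1.003
```

Call:
move_arm([
  [0, 0, 0.02],
  [0, 0, 0.03],
  [0, 0, 0.05],
  [0, 0, 0.05],
  [0, 0, 0.03],
  [-0.03, -0.03, 0],
  [-0.05, -0.05, 0],
  [-0.05, -0.05, 0],
], yaw=[0, 0, 0, 0, 0, 0, 0, 0])

```text
time_s: 37.33
tcp_pos: [0.4713, 0.0183, 0.1877]
ee_rot: [-1.262, 1.175, 1.261]
wrist_force: [1.2, -0.5, 0.6]
width: 1.002
```

Call:
move_arm([
  [-0.05, -0.05, 0],
  [-0.04, -0.03, 0],
  [0, 0, 0],
], yaw=[0, 0, 0])

```text
time_s: 37.7
tcp_pos: [0.3861, -0.0563, 0.1883]
ee_rot: [-1.259, 1.177, 1.257]
wrist_force: [-0.1, -0.6, -0.0]
width: 0.999
```

```bash
cat >> c.py <<'E'
P=pts(z,K,T); save('fin',f); np.savez('fin',f=f,z=z,K=K,T=T)
k=np.zeros(z.shape,bool); k[90:200,205:330]=1
hsv=cv2.cvtColor(f,cv2.COLOR_RGB2HSV); m=(k&(hsv[...,1]<55)&(hsv[...,2]>90)&(P[...,2]<.02)).astype(np.uint8)
print('tray',tray(f,z,K,T,225,310,100,190))
for c in ((.69,.11),(.68,.185)):
    m=(P[...,2]>.035)&(P[...,2]<.055)&(np.hypot(P[...,0]-c[0],P[...,1]-c[1])<.043); print('cap',cv2.minEnclosingCircle(P[m][:,:2].astype(np.float32)),np.median(P[m][:,2]),P[m][:,2].std())
m=(P[...,2]>.098)&(P[...,2]<.115)&(np.hypot(P[...,0]-.393,P[...,1]+.268)<.05); print('handle',cv2.minAreaRect((P[m][:,:2]*1000).astype(np.float32)))
d=np.abs(f.astype(int)-f0).sum(2)
for n,(u0,u1,v0,v1) in dict(jar=(145,190,180,215),spanner=(140,205,125,175),gauge=(360,395,85,130),red=(345,380,212,245)).items(): print(n,'changed px',(d[v0:v1,u0:u1]>90).sum())
g=cv2.cvtColor(f,cv2.COLOR_RGB2HSV)
for v in range(112,132): print(v,' '.join('%3d/%3d'%(g[v,u,1],g[v,u,2]) for u in range(220,240)))
E
python3 c.py
```

```text
t 37.70 tcp [ 0.3861 -0.0563  0.1883] jaw 93.81 down [ 0.001 -0.    -1.   ] j [-0.14 -0.13 -0.39  1.31 -0.   -0.21] F [-0.1 -0.6 -0. ] w 0.999
....................
....................
....................
....................
....................
...############.....
...############.....
...############.....
..........#####.....
...........###......
...........##.......
..........###.......
..........###.......
.........###........
....................
....................
....................
....................
....................
....................

....................
....................
....................
....................
...........##.......
...############.....
...#############....
...############.....
...........###......
...........##.......
...........##.......
...........#........
..........##........
.........###........
....................
....................
....................
....................
....................
....................

tray ((689.1167602539062, 145.9302978515625), (167.73324584960938, 179.0774383544922), 3.8291871547698975)
cap ((0.
[... 2974 characters left out ...]
/111  10/151  13/ 97  35/ 73   9/137  11/143
128  35/ 65  56/ 41  96/ 85 102/ 90 110/ 88 110/ 74  32/ 71  22/ 70  26/ 68  21/ 73  48/ 48  79/ 58 102/ 85 114/ 85  50/113   8/152  13/ 97  24/ 73  13/141  10/146
129  53/ 48  43/ 42  98/ 83  99/ 90 101/ 88 106/ 89  41/ 75  16/ 65  30/ 69  13/ 76  50/ 51  68/ 45  95/ 86 110/ 90  83/ 98   9/149  13/ 95  25/ 70  11/140  13/118
130  39/ 39  27/ 38  77/ 63 101/ 81 104/ 81 104/144  58/106   4/ 72  18/ 72  16/ 78  45/ 51  87/ 44 101/ 86 106/ 89  82/ 99   9/149  16/ 96  26/ 69  13/139  10/147
131  94/120  97/147 100/151  99/150  96/148  97/153  84/109  25/ 70  22/ 69  29/ 62  61/ 46  65/ 47  99/ 85 102/ 90  83/ 95  12/147   9/120  25/ 82  11/140   9/147
```

Call:
move_arm([
  [-0.04, 0.03, 0.03],
  [-0.04, 0.05, 0.03],
  [-0.02, 0.05, 0],
  [0, 0.04, 0],
  [0, 0, 0],
], yaw=[0, 0, 0, 0, 0])

```text
time_s: 38.38
tcp_pos: [0.2933, 0.1122, 0.2445]
ee_rot: [-1.266, 1.171, 1.266]
wrist_force: [0.1, -0.6, 0.0]
width: 1.001
```

```bash
python3 c.py | sed -n '1p;23,52p'; python3 -c "
from h import *
print(robot.finish_job())"
```

```text
t 38.38 tcp [0.2933 0.1122 0.2445] jaw 94.43 down [ 0.001  0.001 -1.   ] j [ 0.36 -0.27 -0.38  1.47  0.    0.29] F [ 0.1 -0.6  0. ] w 1.001
....................
....................
....................
....................
....................
...############.....
...############.....
...############.....
..........####......
...........##.......
...........##.......
...........##.......
..........###.......
.........###........
....................
....................
....................
....................
....................
....................

tray ((689.10205078125, 146.14935302734375), (167.73324584960938, 178.5535125732422), 3.8291871547698975)
cap ((0.7041382789611816, 0.10648757964372635), 0.03168638050556183) 0.04543871627498497 0.0024967514188699983
cap ((0.6991188526153564, 0.18433068692684174), 0.03161761537194252) 0.04591423321308863 0.002421855666927526
handle ((392.5282287597656, -265.7038269042969), (28.242347717285156, 21.865896224975586), 0.12408992648124695)
jar changed px 0
spanner changed px 0
gauge changed px 0
red changed px 189
112  97/142  93/143  97/140  96/143 101/149  73/ 94  17/ 61  27/ 66  22/ 69  61/ 50 104/ 44  21/ 73  13/138  11/144  12/148  19/106  26/ 78  11/137  10/146   9/140
the job is handed in; nothing more can be done
None
```

The job is handed in at about 38 s, and the last checks agree that it was done as asked. Only cap0 and cap2 were on their hubs at the start. I pulled each straight up with the brass puller, stood it in the tray and set the puller back on its mat. Then I slid the tray into the dock.

- **Caps:** both stand level in the tray, with tops at about 46 mm.
- **Tray:** pushed onto the stop (the arm stopped advancing as the force rose to 24 N). Its measured yaw of 3.8° is close to the dock's 4.0°.
- **Catch:** the brass shows in its sprung-out position, directly behind the lug.
- **Puller:** it still stands on the mat, at the same spot as when I released it.
- **Bystanders:** the image around the jar, spanner and gauge is unchanged.

**Disagreements:**
- The top camera read about 3 mm off the wrist camera, so I trusted the wrist camera for hooking the caps.
- The area around the red look-alike still differed from the first picture in 189 pixels. I put this down to shadows. The arm, puller and tray never came near it, but I did not confirm that with a close-up because the picture limit was used up.

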